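Clear red reject dishes and feed the good one

TASK

First slide the two red culture dishes along their lanes off the open end of the inspection deck, fully into the white reject tote beside it so that they lie on its floor, and leave the cream dish where it is meanwhile. Then slide the cream dish the other way along its own lane until it rests against the green stop bar. Push the dishes; do not lift any of them off the deck.

Things in the scene. Friction and masses are not known exactly. Their poses are not given: they have to be found in the camera images.
- sort_deck: Fixed deck, aluminium plate 240 (x) x 170 (y) mm, top 29 mm above the table. Origin: centre of its underside, on the table. Three lanes along its y, centred at x = -76, 0, +76 mm, parted by grey strips 5 mm thick, 8 mm high. At y = +77 mm the green stop bar's face closes the lanes (bar 8 mm thick, 14 mm high above the plate). At y = -85 mm the lanes end open, facing the reject tote.
- reject_tote: Fixed white tote with blue rim, axes parallel to the deck's, centre 153 mm from the deck's towards deck -y. Origin: centre of its underside, on the table. Mouth inside 224 (x) x 120 (y) mm, rim 6 mm thick, its top at 28 mm (1 mm below the deck's surface), 2 mm gap to the deck; inner floor 3 mm up, about 214 x 110 mm.
- red_dish_a_mid (a point): Centre (half-way up) of a closed red culture dish, a reject: flat disc 64 mm across with a clear tinted cover, 16 mm high, 15 to 30 g, loose on the deck. Each of the three dishes lies in a lane of its own, centre 30 to 45 mm from mid-deck towards deck -y. It drops flat into the tote once its trailing edge is pushed about 15 mm past the tote's near rim; stopped sooner it leans on the rim.
- red_dish_b_mid (a point): Centre of the second red culture dish, a reject, same size and mass.
- cream_dish_mid (a point): Centre of the cream culture dish, the good one, same size and mass. Against the stop bar its centre lies 45 mm from mid-deck towards deck +y.
- red_dish_a: The first red dish; origin at the centre of its underside.
- red_dish_b: The second red dish; origin at the centre of its underside.
- cream_dish: The cream dish; origin at the centre of its underside.

How it is judged:
By the outcome, as a careful person would: the job done as asked, in the order asked, and still so for the second after the job is handed in, with the robot touching nothing.
It also fails if it takes over 48 s, if anything falls off the work surface, if the arm or the gripper's body presses on something with over 40 N, if the wrist force passes 120 N, or if a joint passes its speed limit or range.

ROBOT

A 7-joint arm with a two-finger parallel gripper is mounted at the origin on the work surface; the furniture and walls round the work are solid. World frame = base frame: x ahead of the robot, y to its left, z up, the work surface at z = 0. Lengths are in m, angles in rad, forces in N, time in s.
With the tool pointing down it reaches from about 0.425 to 0.925 m from the base axis. Payload 6.8 kg.
Tool frame: the origin (TCP) lies at the very end of the fingers, on their centre line; the grasp point (between the pads) lies 19 mm behind it; y points along the fingers, x is the direction in which the jaws open and shut, and the axes are right-handed (so a half turn about y gives the same grasp; the last joint's range is limited). The gripper opens to 85 mm and grips with 20 to 120 N. Pads are 22 mm wide; open, the fingers measure 114 mm over their backs; the gripper's body (76 mm by 85 mm) begins 54 mm behind the grasp point. The pads swing forward as they close: fully open they stand 13 mm farther back than shut.
Start: joints at [1.136, 0.477, 0.022, 1.555, -0.011, 1.109, -0.083], TCP at [0.217, -0.639, 0.231] pointing down, gripper open.
Joint ranges: [-2.96, 2.96], [-0.34, 2.1], [-1.41, 1.46], [0.24, 2.44], [-1.37, 4.51], [0.17, 1.92], [-2.96, 2.96]. Speed limits (rad/s): [2.39, 2.39, 3.14, 3.14, 3.14, 3.14, 3.14].

INTERFACE

Orientations are given as a rotation vector (axis times angle).
In Python, from bench import r, imaging gives the robot as it stands.
- The arm moves only by the shell command python3 -m jog 'ROWS' [FORCE]. ROWS is text: rows parted by semicolons, each of 7 numbers parted by spaces: the turn, a rotation vector about the tool's x, y, z in degrees, then the shift along the tool's x, y, z in mm, then the opening, from 0 (shut) to 1 (fully open). A call has exactly 5 rows; each row shifts and turns the commanded pose from where the row before left it, along the tool's axes as they then stand; what a row does not reach is not made up. A row lasts 1/12 s, in which the tool goes at most 41.7 mm and 7.16 degrees, less where a joint would pass 70% of its speed; a pose out of reach is approached as far as the arm can. A call with a gripper value outside its range is refused whole. The fingers move at their own pace and stop on an object; FORCE is the grip in N (left out, the last holds). Time passes only in rows, so rows that do not move let the fingers close, or fill a call up. It gives the time, the measured TCP pose, the force and the opening at its end, in the units of the state.
- r.get_obs(): the state, without advancing time (a new reading comes with each control period).
- imaging.grab_frame(name): name is "side" or "top"; returns a dict with "color" (384x512x3 uint8, red, green, blue), "z_map" (384x512 float32, m along the optical axis (not along the pixel's ray), 0 where there is no reading), "fx", "fy", "cx", "cy" (pixels), "world_to_cam" (4x4, takes a point from world to camera coordinates). Camera axes: x right, y up, looking along -z (the intrinsics and any distortion apply to the point x, -y, -z); pixel columns grow to the right and rows downward; lengths in m; the calibration is good to about 2 mm. A picture is of the moment at which its call begins.
- r.hand_in(): hands the job in, once; it reports no verdict.
The state is a dict: "clock": time; "joints": joint angles; "qvel": joint speeds; "tau": joint torques, N m; "tcp_pos": TCP position; "orientation": TCP orientation; "contact_force": force on the tool from outside, world axes, zero at the start; "moment": the same for the moment, N m; "grip_width": finger opening in m.
Only numpy, scipy, OpenCV 4.12 (cv2) and the standard library are available. Lean on these libraries where they do the work, as an engineer would, in place of code of your own. Each camera call takes 0.05 s, during which the arm holds its last target.

## Working session

There is one attempt and no reset: what is moved stays moved. The work goes in short steps, Python scripts to look and compute and a shell command to move; the robot and the scene stay as the last step left them, time stands still between calls to the robot, and variables do not carry over. Pictures are saved under pics/ and viewed, and the job is handed in when it is done.

```bash
mkdir -p pics; ls; python3 - <<'E'
from bench import r, imaging
import cv2,numpy as np
o=r.get_obs();print(o)
for n in("top","side"):
    f=imaging.grab_frame(n);cv2.imwrite(f"pics/{n}0.png",f["color"][:,:,::-1]);np.savez(f"{n}0.npz",**f)
    print(n,f["fx"],f["fy"],f["cx"],f["cy"],np.round(f["world_to_cam"],3).tolist(),[k for k in f])
E
```

```text
pics
{'clock': 0.0, 'joints': array([ 1.13589881,  0.47781412,  0.02235313,  1.55646367, -0.01149553,
        1.10927362, -0.08312885]), 'qvel': array([-0.00098289,  0.00031347,  0.00111718,  0.00125932,  0.00062679,
       -0.00048907, -0.00139103]), 'tau': array([ 1.54082272e-04, -5.96450722e+01,  1.60795871e+00, -2.81197679e+01,
        1.24588565e-02,  9.44622239e-03,  2.44949200e-05]), 'tcp_pos': array([ 0.21646977, -0.6387238 ,  0.23031141]), 'orientation': array([-1.34528707,  0.96635573, -0.96375822]), 'contact_force': array([-0.48247093, -0.19539155, -1.18948987]), 'moment': array([-0.06136365, -0.03449512, -0.03547825]), 'grip_width': 0.08538994019686441}
top 459.95046836642945 459.95046836642945 254.82702103965332 196.2569417122616 [[0.009, -1.0, 0.015, 0.006], [0.983, 0.011, 0.181, -0.548], [-0.181, 0.013, 0.983, -0.808], [0.0, 0.0, 0.0, 1.0]] ['color', 'z_map', 'fx', 'fy', 'cx', 'cy', 'world_to_cam']
side 364.6456757113632 364.6456757113632 253.57335295672223 195.82588263756875 [[1.0, -0.015, -0.012, -0.571], [0.018, 0.397, 0.918, -0.062], [-0.009, -0.918, 0.398, -0.853], [0.0, 0.0, 0.0, 1.0]] ['color', 'z_map', 'fx', 'fy', 'cx', 'cy', 'world_to_cam']
```

View pics/top0.png

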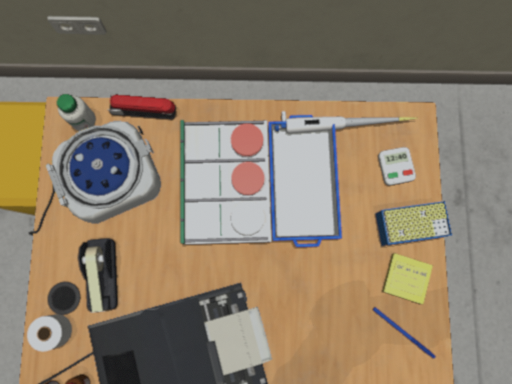

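View pics/side0.png

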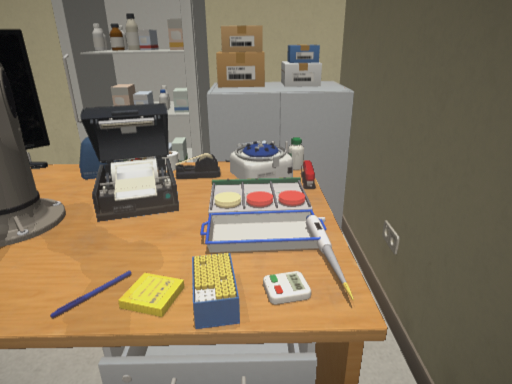

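The top view shows the deck at about px (183–268, 122–243) and the tote to its right at (272–338, 122–240), towards world -y. The red dishes are at (247,140) and (248,179), and the cream dish at (248,217). A pipette lies at the tote's far edge. Next I'll measure these.

```bash
cat > h.py <<'E'
import numpy as np,cv2
from bench import r,imaging
from scipy.spatial.transform import Rotation as R
def cloud(f):
    z=f["z_map"];v,u=np.mgrid[:z.shape[0],:z.shape[1]]
    p=np.stack([(u-f["cx"])/f["fx"]*z,-(v-f["cy"])/f["fy"]*z,-z,np.ones_like(z)],-1)
    return (p@np.linalg.inv(f["world_to_cam"]).T)[...,:3]
def dishes(f):
    P=cloud(f);hsv=cv2.cvtColor(f["color"],cv2.COLOR_RGB2HSV)
    H,S,V=[hsv[...,i].astype(int) for i in range(3)]
    red=((H<8)|(H>172))&(S>90)&(V>110)
    out=[]
    n,l,st,c=cv2.connectedComponentsWithStats(red.astype(np.uint8))
    for i in range(1,n):
        if st[i,4]>150:
            q=P[l==i];out.append((st[i].tolist(),np.round(np.median(q,0),4),np.round((np.percentile(q,1,0)+np.percentile(q,99,0))/2,4),np.round(np.ptp(q,0),3)))
    return out
E
python3 - <<'E'
from h import *
for n in("top","side"):
    f=dict(np.load(n+"0.npz"));
    print(n)
    for d in dishes(f):print(d)
    P=cloud(f)
    print("valid",(f["z_map"]>0).mean())
    if n=="top":
        for uv in [(247,140),(248,179),(248,217),(200,140),(200,181),(200,222),(182,125),(182,180),(182,240),(303,180),(303,230),(272,180),(337,180),(305,122),(305,240),(315,124),(350,123),(400,119),(283,115),(305,243),(224,161),(224,201),(224,122),(224,242)]:
            u,v=uv;print(uv,np.round(P[v,u],4))
for n in ("top","side"):
    f=dict(np.load(n+"0.npz"))
    im=f["color"][:,:,::-1]
    c=im[100:260,170:350] if n=="top" else im[150:270,190:370]
    cv2.imwrite(f"pics/{n}0z.png",cv2.resize(c,None,fx=4,fy=3.7,interpolation=cv2.INTER_CUBIC))
o=r.get_obs();print(R.from_rotvec(o["orientation"]).as_matrix().round(3))
E
```

```text
top
([110, 94, 62, 17, 738], array([0.7316, 0.2342, 0.0461]), array([0.7325, 0.2353, 0.0449]), array([0.366, 0.273, 0.895]))
([232, 124, 31, 32, 796], array([0.6597, 0.0277, 0.0447]), array([0.6542, 0.0284, 0.0651]), array([0.304, 0.058, 0.866]))
([232, 162, 32, 32, 795], array([0.5839, 0.0251, 0.0445]), array([0.5843, 0.0257, 0.045 ]), array([0.223, 0.059, 0.853]))
valid 0.9962921142578125
(247, 140) [0.6586 0.0275 0.0447]
(248, 179) [0.5818 0.0247 0.0456]
(248, 217) [0.5095 0.0239 0.0456]
(200, 140) [0.6624 0.1194 0.0287]
(200, 181) [0.5803 0.1167 0.0298]
(200, 222) [0.5016 0.1147 0.0266]
(182, 125) [0.6879 0.1535 0.0422]
(182, 180) [0.5782 0.1488 0.0466]
(182, 240) [0.4658 0.1451 0.0428]
(303, 180) [ 0.5909 -0.0845  0.0017]
(303, 230) [ 0.4908 -0.0831  0.0049]
(272, 180) [ 0.5848 -0.0216  0.0259]
(337, 180) [ 0.5862 -0.1474  0.0264]
(305, 122) [ 0.7014 -0.0861  0.0306]
(305, 240) [ 0.472  -0.0875 -0.0011]
(315, 124) [ 0.6984 -0.1061  0.0284]
(350, 123) [ 0.7024 -0.1761  0.0256]
(400, 119) [ 0.7149 -0.2787  0.0183]
(283, 115) [ 0.7181 -0.0434  0.0232]
(305, 243) [ 4.661e-01 -8.730e-02  1.000e-04]
(224, 161) [0.6182 0.0711 0.0381]
(224, 201) [0.5421 0.07   0.0285]
(224, 122) [0.6979 0.073  0.0341]
(224, 242) [0.4641 0.0684 0.028 ]
side
([303, 160, 12, 21, 177], array([0.7306, 0.195 , 0.0454]), array([0.7315, 0.2276, 0.0376]), array([0.187, 1.199, 0.388]))
([247, 191, 26, 16, 344], array([0.5851, 0.0116, 0.045 ]), array([0.5857, 0.0227, 0.0395]), array([0.06 , 0.823, 0.358]))
([279, 190, 26, 16, 342], array([0.6608, 0.0136, 0.045 ]), array([0.6616, 0.0248, 0.0394]), array([0.063, 0.081, 0.017]))
valid 0.9960734049479166
[[ 0.321 -0.001  0.947]
 [-0.947  0.002  0.321]
 [-0.002 -1.    -0.   ]]
```

View pics/top0z.png

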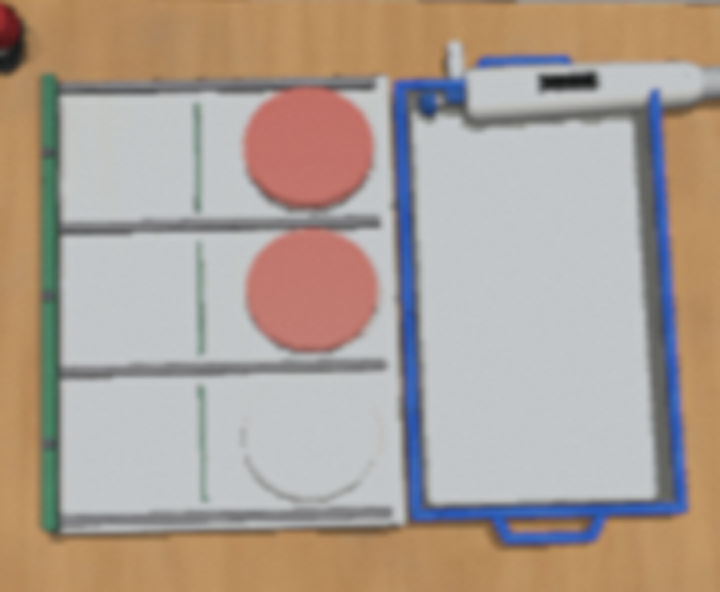

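View pics/side0z.png

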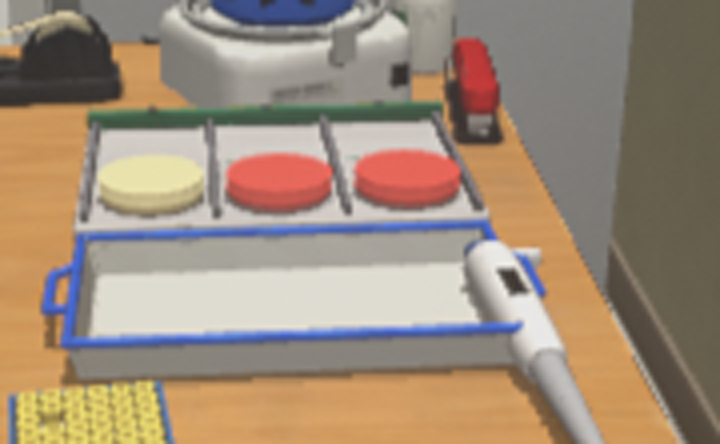

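```bash
python3 - <<'E'
from h import *
from scipy.ndimage import median_filter
f=dict(np.load("top0.npz"));P=cloud(f)
hsv=cv2.cvtColor(f["color"],cv2.COLOR_RGB2HSV);H,S,V=[hsv[...,i].astype(int) for i in range(3)]
box=np.zeros(H.shape,bool);box[115:248,176:345]=1
g=box&(H>50)&(H<95)&(S>70); 
n,l,st,c=cv2.connectedComponentsWithStats(g.astype(np.uint8));i=1+np.argmax(st[1:,4])
def axis(m,nm):
    q=P[m];q=q[np.abs(q[:,2]-np.median(q[:,2]))<.02];x,y=q[:,0],q[:,1]
    a=np.polyfit(x,y,1);rs=y-np.polyval(a,x);k=abs(rs)<2.5*rs.std();a=np.polyfit(x[k],y[k],1)
    print(nm,k.sum(),"slope",a[0].round(4),"y@.585",np.polyval(a,.585).round(4),"x",np.percentile(x,[1,99]).round(4),"z",np.median(q[:,2]).round(4))
axis(l==i,"bar")
b=box&(H>105)&(H<130)&(S>110)
axis(b&(np.arange(512)[None]<282)&(np.arange(384)[:,None]>135)&(np.arange(384)[:,None]<228),"near rim")
axis(b&(np.arange(512)[None]>325)&(np.arange(384)[:,None]>135)&(np.arange(384)[:,None]<228),"far rim")
# dark strips
for nm,(lo,hi) in {"s1":(156,166),"s2":(194,204),"s0":(119,127),"s3":(236,243)}.items():
    m=np.zeros(H.shape,bool);m[lo:hi,190:262]=1;m&=(V<150)&(S<60)
    q=P[m];a=np.polyfit(q[:,1],q[:,0],1);print(nm,m.sum(),a.round(4),"x@y=.07",np.polyval(a,.07).round(4),np.median(q[:,2]).round(4))
# cream via height
D=box&(P[...,2]>.040)&(P[...,2]<.052)
D[:,:228]=0;D[:,268:]=0;D[:200]=0; D=cv2.morphologyEx(D.astype(np.uint8),cv2.MORPH_OPEN,np.ones((3,3)))>0
q=P[D];print("cream",D.sum(),np.median(q,0).round(4),((np.percentile(q,1,0)+np.percentile(q,99,0))/2).round(4))
# pipette heights, smoothed
Z=median_filter(P[...,2],3)
print((Z[112:138:2,276:420:6]*1000).astype(int))
print((P[112:138:2,200,0]*1000).astype(int))
f=dict(np.load("side0.npz"));P=cloud(f)
m=np.zeros(P.shape[:2],bool);m[185:210,210:245]=1
hsv=cv2.cvtColor(f["color"],cv2.COLOR_RGB2HSV);H,S,V=[hsv[...,i].astype(int) for i in range(3)]
m&=(H>20)&(H<40)&(S>50);q=P[m&(abs(P[...,2]-.045)<.006)];print("cream side",len(q),((np.percentile(q,1,0)+np.percentile(q,99,0))/2).round(4))
hsv=0
Z=median_filter(P[...,2],3)
print("side pip");
for v,u in [(217,312),(222,314),(228,317),(234,320),(240,324),(246,327),(214,322),(214,325),(216,310),(240,318)]:
    print((u,v),P[v,u].round(4))
E
```

```text
bar 112 slope 0.0367 y@.585 0.1495 x [0.5071 0.577 ] z 0.0424
near rim 265 slope 0.0375 y@.585 -0.0207 x [0.4948 0.6714] z 0.0269
far rim 227 slope 0.037 y@.585 -0.1456 x [0.4954 0.6731] z 0.0269
s1 260 [-0.032  0.622] x@y=.07 0.6198 0.0356
s2 236 [-0.0066  0.5435] x@y=.07 0.543 0.0359
s0 252 [-0.038  0.699] x@y=.07 0.6964 0.0356
s3 243 [-0.0257  0.4698] x@y=.07 0.468 0.036
cream 894 [0.5088 0.0258 0.0445] [0.509  0.0258 0.0446]
[[ 0 18 -1 -1  0  0 -1  0 -1 -1  0  0  0  0 -1 -1  0  0  0 -2  0 -1  0  0]
 [ 0 20  0  1  0  0  0  0  0 -1  0  0  0  0  0  0  0 -1 -1  0  0 -1  0  0]
 [ 0 20  0 22 23 24 23  0  0  0  1  0  0  0 -1  0 -1 -1 -1  0 -1  0  0 -1]
 [ 0 20 26 24 27 27 29 27 27 27 27 26 21 20 21 18 20 20 19 18 17 17 16  1]
 [ 0 20 28 28 29 29 30 30 29 28 28 27 23 23 22 21 21 20 18 18 17 15  0  0]
 [27 26 30 31 29 30 31 29 29 27 26 27 22 23 20 20 19 18 17  0  0  0  0 -1]
 [24 27 30 31 29 28 29 29 29 27 26 26 21 20 19 17  0  0  0 -1  0  0  0 -1]
 [19 26 29 30 29 28 27 27 26 25 22 22 15  1  1  0  0  0  0  0  0  0  0 -1]
 [18 12 27 27 26 25 23 24 21 21 17  8  0  0 -1  0 -1  0 -1 -1  0  0  0  0]
 [16  2 23 24 22 22 19 15 12 17  0  0  0  0  0  0 -2  0  0 -1  0  0  0 -1]
 [ 3  1 18 18 16  8  2  3  3 15  0  0 -1  0  0  0  0 -1  0 -1 -1  0  0  0]
 [ 3  2  4  3  2  2  2  3  3 13  0  0  0 -1  0  0  0  0  0 -1  0  0 -1  0]
 [ 3  2  3  3  2  3  3  3  2 12  0  0  0  0  0  0  0  0  0 -1  0  0 -1  0]]
[731 726 722 717 714 696 691 690 685 682 679 675 670]
cream side 267 [0.5105 0.0224 0.0431]
side pip
(312, 217) [ 0.6969 -0.0627  0.0313]
(314, 222) [ 0.6974 -0.0853  0.0309]
(317, 228) [ 0.6995 -0.1098  0.0297]
(320, 234) [ 0.7013 -0.134   0.0293]
(324, 240) [ 0.7046 -0.1581  0.0296]
(327, 246) [ 0.7079 -0.1722  0.0247]
(322, 214) [0.7344 0.0115 0.0011]
(325, 214) [0.7415 0.011  0.0012]
(310, 216) [ 0.6933 -0.058   0.0314]
(318, 240) [ 0.6952 -0.1478  0.0238]
```

```bash
python3 - <<'E'
from h import *
f=dict(np.load("side0.npz"));P=cloud(f)
for u,v in [(20,215),(10,170),(20,120),(40,140),(5,60),(110,120),(150,115),(130,185),(260,150),(90,165)]: print((u,v),P[v,u].round(3))
f=dict(np.load("top0.npz"));P=cloud(f)
q=P.reshape(-1,3);
hx=np.arange(.1,.85,.05);hy=np.arange(-.4,.45,.05)
print("cols y",hy.round(2))
for x in hx:
    print(round(x,2),[int(1000*np.percentile(s,97)) if len(s:=q[(abs(q[:,0]-x)<.025)&(abs(q[:,1]-y)<.025)][:,2])>5 else -1 for y in hy])
E
```

```text
(20, 215) [ 0.058 -0.041  0.038]
(10, 170) [ 0.059 -0.033  0.14 ]
(20, 120) [-0.112  0.321  0.175]
(40, 140) [-0.084  0.347  0.107]
(5, 60) [-0.115  0.329  0.341]
(110, 120) [0.243 0.081 0.219]
(150, 115) [0.304 0.202 0.206]
(130, 185) [0.282 0.034 0.075]
(260, 150) [0.595 0.255 0.09 ]
(90, 165) [0.088 0.274 0.047]
cols y [-0.4  -0.35 -0.3  -0.25 -0.2  -0.15 -0.1  -0.05 -0.    0.05  0.1   0.15
  0.2   0.25  0.3   0.35  0.4 ]
0.1 [-1, -1, -1, -1, -1, -1, -1, -1, -1, -1, -1, -1, -1, -1, -1, -1, -1]
0.15 [-1, -1, -1, -1, -1, -1, -1, -1, -1, -1, -1, -1, -1, -1, -1, -1, -1]
0.2 [-1, 1, 1, 2, 1, 2, 1, 2, 70, 72, -1, -1, -1, -1, 48, 47, 12]
0.25 [-1, 1, 7, 2, 1, 2, 2, 2, 74, 242, 244, 245, 226, 183, 7, 10, 49]
0.3 [-1, 1, 8, 8, 2, 2, 2, 2, 74, 243, 244, 245, 232, 191, 2, 51, 52]
0.35 [-1, 1, 16, 16, 7, 2, 2, 2, 71, 75, 242, 245, 238, 191, 50, 25, 29]
0.4 [-1, 1, 18, 17, 2, 2, 2, 2, 893, 74, 3, 2, 2, 18, 66, 4, 3]
0.45 [-1, 2, 47, 51, 2, 2, 27, 27, 36, 37, 37, 42, 2, 2, 68, 60, 2]
0.5 [-1, 51, 52, 52, 3, 28, 25, 26, 46, 46, 31, 43, 2, 62, 79, 67, 6]
0.55 [-1, 51, 51, 49, 2, 27, 5, 9, 46, 46, 36, 44, 67, 90, 95, 87, 82]
0.6 [-1, 2, 18, 18, 2, 27, 5, 5, 46, 46, 36, 44, 80, 96, 98, 97, 83]
0.65 [-1, 1, 17, 17, 2, 27, 5, 5, 46, 47, 31, 43, 82, 87, 95, 85, 65]
0.7 [-1, 2, 17, 20, 23, 29, 31, 31, 45, 46, 37, 43, 46, 65, 66, 99, 70]
0.75 [-1, 2, 2, 2, 2, 2, 2, 2, 2, 3, 2, 5, 49, 49, 48, 72, 2]
0.8 [-1, -1, -1, -1, -1, -1, -1, -1, -1, -1, -1, -1, -1, -1, -1, -1, -1]
```

```bash
python3 -m jog --help 2>&1 | head; ls -la
```

```text
$: bad value
total 2712
drwxr-xr-x  3 agent agent    4096 Dec  6 23:05 .
drwxr-xr-x 23 root  root     4096 Dec  6 23:04 ..
-rw-r--r--  1 agent agent     786 Dec  6 23:05 h.py
drwxr-xr-x  2 agent agent    4096 Dec  6 23:05 pics
-rw-r--r--  1 agent agent 1378122 Dec  6 23:05 side0.npz
-rw-r--r--  1 agent agent 1378122 Dec  6 23:05 top0.npz
```

```bash
cat >> h.py <<'E'
C=np.array([.582,.0693]);YAW=np.arctan(.037)
EX=np.array([np.cos(YAW),np.sin(YAW)]);EY=np.array([-EX[1],EX[0]])
def d2w(x,y):return C+EX*x+EY*y
def w2d(p):return np.array([(p[:2]-C)@EX,(p[:2]-C)@EY])
def plan(dx,dy,z,n):
    o=r.get_obs();M=R.from_rotvec(o["orientation"]).as_matrix();p=o["tcp_pos"]
    T=np.array([[EX[0],EY[0]*-1,0],[EX[1],-EY[1],0],[0,0,0]]) 
    X=np.r_[EX,0];Y=np.array([0,0,-1.]);T=np.stack([X,Y,np.cross(X,Y)],1)
    w=R.from_matrix(M.T@T).as_rotvec()
    D=np.r_[d2w(dx,dy),z]-p
    print("t",o["clock"],"deck",(w2d(p)*1000).round(1),"z",(p[2]*1000).round(1),"yaw err",np.degrees(w).round(2),"tool delta mm",(M.T@D*1000).round(1),"F",o["contact_force"].round(1),"grip",round(o["grip_width"],4))
    if n:
        for i in range(n):
            Mi=M@R.from_rotvec(w*i/n).as_matrix()
            print(*np.degrees(w/n).round(2),*(Mi.T@D/n*1000).round(1))
E
python3 -c "
from h import *
plan(.076,.010,.22,25)"
```

```text
t 0.1 deck [-391.4 -694.1] z 230.4 yaw err [-6.000e-02 -7.339e+01 -9.000e-02] tool delta mm [-541.1   11.2  649.1] F [-0.8 -0.4 -0.3] grip 0.0852
-0.0 -2.94 -0.0 -21.6 0.4 26.0
-0.0 -2.94 -0.0 -20.3 0.4 27.0
-0.0 -2.94 -0.0 -18.9 0.4 28.0
-0.0 -2.94 -0.0 -17.4 0.4 29.0
-0.0 -2.94 -0.0 -15.9 0.4 29.8
-0.0 -2.94 -0.0 -14.4 0.4 30.6
-0.0 -2.94 -0.0 -12.8 0.4 31.3
-0.0 -2.94 -0.0 -11.2 0.4 31.9
-0.0 -2.94 -0.0 -9.5 0.4 32.4
-0.0 -2.94 -0.0 -7.8 0.4 32.9
-0.0 -2.94 -0.0 -6.1 0.4 33.2
-0.0 -2.94 -0.0 -4.4 0.4 33.5
-0.0 -2.94 -0.0 -2.7 0.4 33.7
-0.0 -2.94 -0.0 -1.0 0.4 33.8
-0.0 -2.94 -0.0 0.8 0.4 33.8
-0.0 -2.94 -0.0 2.5 0.4 33.7
-0.0 -2.94 -0.0 4.2 0.4 33.5
-0.0 -2.94 -0.0 5.9 0.4 33.3
-0.0 -2.94 -0.0 7.6 0.4 32.9
-0.0 -2.94 -0.0 9.3 0.4 32.5
-0.0 -2.94 -0.0 11.0 0.4 32.0
-0.0 -2.94 -0.0 12.6 0.4 31.4
-0.0 -2.94 -0.0 14.2 0.4 30.7
-0.0 -2.94 -0.0 15.7 0.4 29.9
-0.0 -2.94 -0.0 17.2 0.4 29.1
```

```bash
python3 -m jog '0 -2.94 0 -22 0 26 0.35; 0 -2.94 0 -20 0 27 0.35; 0 -2.94 0 -19 0 28 0.35; 0 -2.94 0 -17 0 29 0.35; 0 -2.94 0 -16 0 30 0.35' 20
python3 -m jog '0 -2.94 0 -14 0 31 0.35; 0 -2.94 0 -13 0 31 0.35; 0 -2.94 0 -11 0 32 0.35; 0 -2.94 0 -10 0 32 0.35; 0 -2.94 0 -8 0 33 0.35'
python3 -m jog '0 -2.94 0 -6 0 33 0.35; 0 -2.94 0 -4 0 33 0.35; 0 -2.94 0 -3 0 34 0.35; 0 -2.94 0 -1 0 34 0.35; 0 -2.94 0 1 0 34 0.35'
python3 -m jog '0 -2.94 0 3 0 34 0.35; 0 -2.94 0 4 0 33 0.35; 0 -2.94 0 6 0 33 0.35; 0 -2.94 0 8 0 33 0.35; 0 -2.94 0 9 0 32 0.35'
python3 -c "
from h import *
plan(.076,.010,.12,6)"
```

```text
clock: 0.52
tcp_pos: [0.3055, -0.4935, 0.2309]
orientation: [-1.431, 0.768, -0.767]
contact_force: [0.8, -0.6, -0.5]
grip_width: 0.0299
clock: 0.93
tcp_pos: [0.3931, -0.3492, 0.2311]
orientation: [-1.495, 0.57, -0.57]
contact_force: [-0.4, -0.0, -0.4]
grip_width: 0.0296
clock: 1.35
tcp_pos: [0.4815, -0.2052, 0.2311]
orientation: [-1.539, 0.37, -0.37]
contact_force: [1.1, -0.1, 0.3]
grip_width: 0.0299
clock: 1.77
tcp_pos: [0.5698, -0.0622, 0.231]
orientation: [-1.564, 0.17, -0.169]
contact_force: [0.1, -1.0, -0.6]
grip_width: 0.0299
t 1.7667 deck [ -17.1 -131. ] z 231.0 yaw err [ 1.000e-02 -1.446e+01 -3.000e-02] tool delta mm [ 55.  111.  159.7] F [ 0.1 -1.  -0.6] grip 0.0299
0.0 -2.41 -0.01 9.2 18.5 26.6
0.0 -2.41 -0.01 10.3 18.5 26.2
0.0 -2.41 -0.01 11.4 18.5 25.8
0.0 -2.41 -0.01 12.4 18.5 25.3
0.0 -2.41 -0.01 13.5 18.5 24.7
0.0 -2.41 -0.01 14.5 18.5 24.1
```

```bash
python3 -m jog '0 -2.89 0 11 22 32 0.35; 0 -2.89 0 13 22 31 0.35; 0 -2.89 0 14 22 31 0.35; 0 -2.89 0 15 22 30 0.35; 0 -2.89 0 17 22 29 0.35'
python3 -c "
from h import *
plan(.076,.010,.045,0)
for n in('top','side'):
  f=imaging.grab_frame(n);cv2.imwrite(f'pics/{n}1.png',cv2.resize(f['color'][90:270,150:390,::-1] ,None,fx=3,fy=3))"
```

```text
clock: 2.18
tcp_pos: [0.6573, 0.0817, 0.1197]
orientation: [-1.571, -0.028, 0.029]
contact_force: [0.3, -0.9, -0.2]
grip_width: 0.0303
t 2.1833 deck [75.7  9.6] z 119.7 yaw err [ 0.01 -0.02 -0.04] tool delta mm [ 0.4 74.7  0.4] F [ 0.3 -0.9 -0.2] grip 0.0303
```

View pics/top1.png

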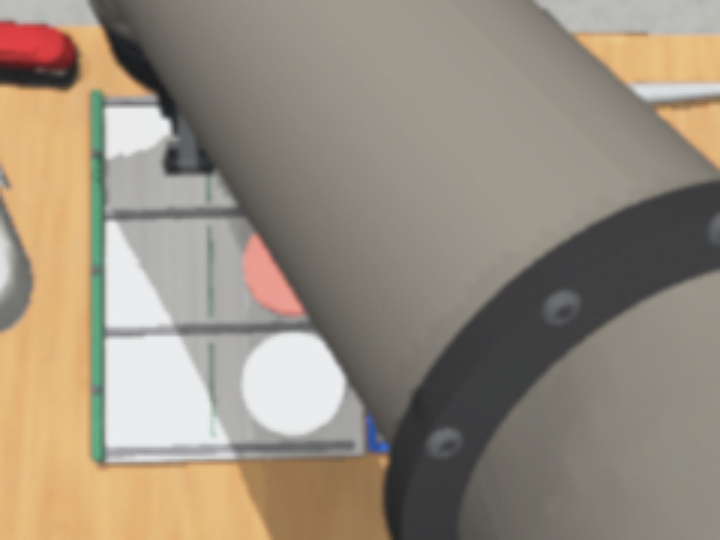

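View pics/side1.png

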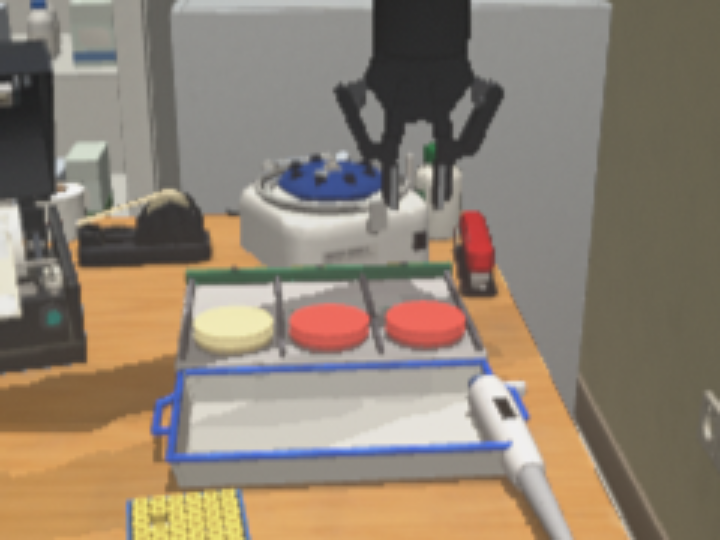

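The fingers hang in lane A behind the dish, clear of the strips. Descending.

```bash
python3 -m jog '0 0 0 0 25 0 0.35; 0 0 0 0 25 0 0.35; 0 0 0 0 18 0 0.35; 0 0 0 0 10 0 0.35; 0 0 0 0 7 0 0.35'
python3 -c "
from h import *
plan(.076,-.100,.034,0)
for n in('side',):
  f=imaging.grab_frame(n);cv2.imwrite(f'pics/{n}2.png',cv2.resize(f['color'][140:270,190:350,::-1] ,None,fx=4,fy=4))"
```

```text
clock: 2.7
tcp_pos: [0.6561, 0.0797, 0.0348]
orientation: [-1.571, -0.025, 0.028]
contact_force: [-0.5, 0.2, 0.3]
grip_width: 0.0301
t 2.7 deck [74.4  7.7] z 34.8 yaw err [ 0.03 -0.18 -0.12] tool delta mm [   1.9    0.9 -107.7] F [-0.5  0.2  0.3] grip 0.0301
```

View pics/side2.png

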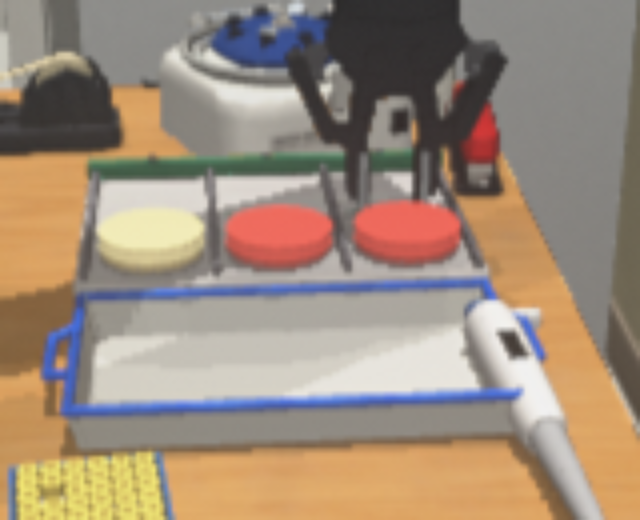

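```bash
python3 -m jog '0 0 0 1 2 -4 0.35; 0 0 0 0 0 -6 0.35; 0 0 0 0 0 -7 0.35; 0 0 0 0 0 -8 0.35; 0 0 0 0 0 -8 0.35'
python3 -m jog '0 0 0 0 0 -8 0.35; 0 0 0 0 0 -8 0.35; 0 0 0 0 0 -7 0.35; 0 0 0 0 0 -6 0.35; 0 0 0 0 0 -5 0.35'
python3 -c "
from h import *
plan(.076,-.115,.034,0)
for n in('side',):
  f=imaging.grab_frame(n);cv2.imwrite(f'pics/{n}3.png',cv2.resize(f['color'][140:270,190:350,::-1] ,None,fx=4,fy=4))"
```

```text
clock: 3.17
tcp_pos: [0.6597, 0.0462, 0.0352]
orientation: [-1.571, -0.028, 0.025]
contact_force: [0.1, 0.1, -0.5]
grip_width: 0.0298
clock: 3.58
tcp_pos: [0.6603, 0.0125, 0.0343]
orientation: [-1.571, -0.027, 0.027]
contact_force: [0.5, -0.4, -0.3]
grip_width: 0.0297
t 3.5833 deck [ 76.1 -59.7] z 34.3 yaw err [ 0.01 -0.18 -0.  ] tool delta mm [  0.    0.3 -55.3] F [ 0.5 -0.4 -0.3] grip 0.0297
```

View pics/side3.png

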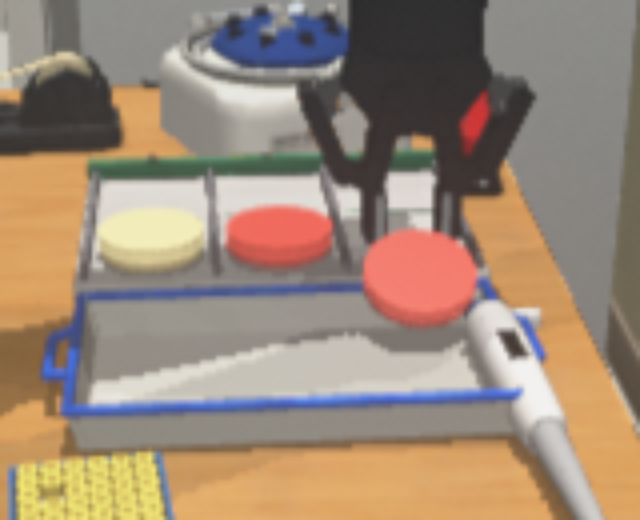

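The red dish is tipping over the rim just beside the pipette. I'll carry on and ease it slightly towards -x, away from the pipette.

```bash
python3 -m jog '0 0 0 -1 0 -9 0.35; 0 0 0 -1 0 -11 0.35; 0 0 0 -2 0 -12 0.35; 0 0 0 -2 0 -12 0.35; 0 0 0 -1 0 -11 0.35'
python3 -c "
from h import *
plan(.076,-.115,.034,0)
for n in('side',):
  f=imaging.grab_frame(n);cv2.imwrite(f'pics/{n}4.png',cv2.resize(f['color'][140:270,190:350,::-1] ,None,fx=4,fy=4))"
```

```text
clock: 4.05
tcp_pos: [0.6549, -0.0437, 0.0342]
orientation: [-1.572, -0.026, 0.027]
contact_force: [0.5, -0.9, 0.4]
grip_width: 0.03
t 4.05 deck [  68.7 -115.7] z 34.2 yaw err [ 0.05 -0.18 -0.01] tool delta mm [7.3 0.2 0.7] F [ 0.5 -0.9  0.4] grip 0.03
```

View pics/side4.png

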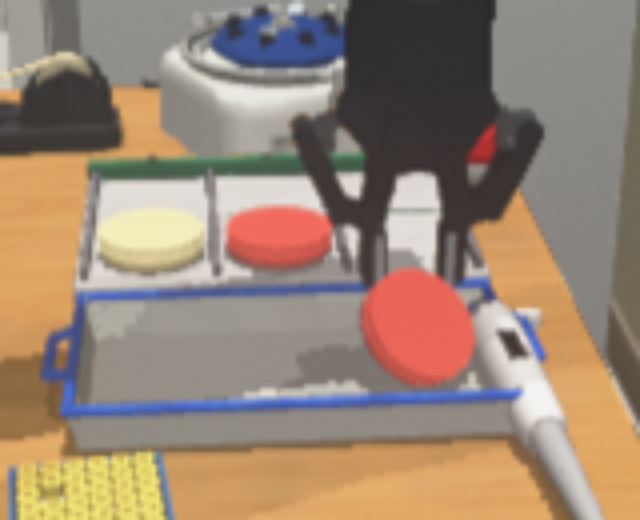

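```bash
python3 -m jog '0 0 0 0 0 0 0.35; 0 0 0 0 0 0 0.35; 0 0 0 0 0 0 0.35; 0 0 0 0 0 0 0.35; 0 0 0 0 0 0 0.35'
python3 -c "
from h import *
plan(.076,-.115,.034,0)
for n in('side',):
  f=imaging.grab_frame(n);cv2.imwrite(f'pics/{n}5.png',cv2.resize(f['color'][140:270,190:350,::-1] ,None,fx=4,fy=4))"
```

```text
clock: 4.52
tcp_pos: [0.6553, -0.0408, 0.0344]
orientation: [-1.57, -0.028, 0.028]
contact_force: [-0.7, -0.1, 0.9]
grip_width: 0.0299
t 4.5167 deck [  69.1 -112.7] z 34.4 yaw err [-0.02 -0.08  0.01] tool delta mm [ 6.9  0.4 -2.3] F [-0.7 -0.1  0.9] grip 0.0299
```

View pics/side5.png

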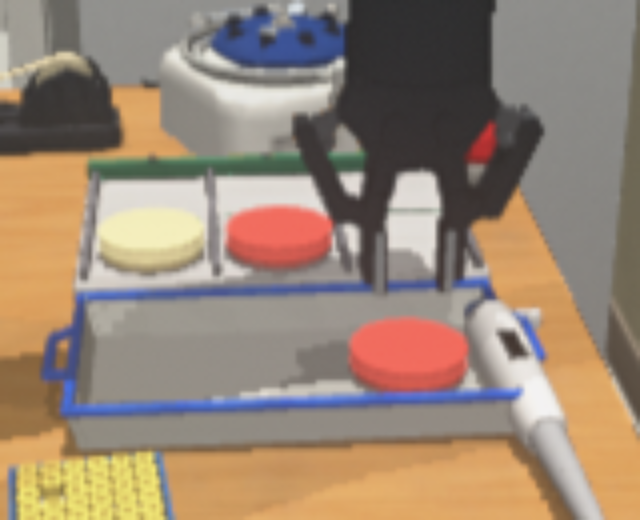

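```bash
python3 -c "
from h import *
f=imaging.grab_frame('side')
P=cloud(f)
for d in dishes(f):
  if d[1][1]<.1: print(d,'deck',w2d(d[2]))
for u,v in [(283,223),(292,223),(301,223),(292,227),(292,231)]: print(P[v,u].round(3))
"
```

```text
([247, 192, 27, 15, 340], array([0.5851, 0.0108, 0.0451]), array([0.5858, 0.0209, 0.0395]), array([0.064, 0.842, 0.361])) deck [ 0.00200783 -0.04850741]
([277, 219, 30, 19, 474], array([ 0.6505, -0.0888,  0.019 ]), array([ 0.651 , -0.0798,  0.0136]), array([0.123, 0.731, 0.387])) deck [ 0.06343989 -0.1515493 ]
[ 0.634 -0.067  0.02 ]
[ 0.653 -0.067  0.02 ]
[ 0.673 -0.066  0.019]
[ 0.651 -0.087  0.021]
[ 0.649 -0.102  0.02 ]
```

Red A lies flat on the tote floor, with its top at 20 mm. It sits at deck x = +63 mm, so I'll push the middle dish with a small -x bias. Moving over now.

```bash
python3 -m jog '0 0 0 0 -30 2 0.35; 0 0 0 0 -36 2 0.35; 0 0 0 -10 -8 25 0.35; 0 0 0 -20 0 32 0.35; 0 0 0 -20 0 32 0.35'
python3 -m jog '0 0 0 -15 0 25 0.35; 0 0 0 -4 0 6 0.35; 0 0 0 0 0 0 0.35; 0 0 0 0 0 0 0.35; 0 0 0 0 0 0 0.35'
python3 -c "
from h import *
plan(0,.008,.034,0)"
```

```text
clock: 5.03
tcp_pos: [0.6026, 0.0501, 0.1096]
orientation: [-1.57, -0.028, 0.023]
contact_force: [-0.3, 1.2, -0.3]
grip_width: 0.0302
clock: 5.45
tcp_pos: [0.5829, 0.0781, 0.1083]
orientation: [-1.572, -0.026, 0.025]
contact_force: [-0.5, -0.5, -0.0]
grip_width: 0.0295
t 5.45 deck [1.2 8.8] z 108.3 yaw err [ 0.06 -0.26  0.03] tool delta mm [-1.3 74.3 -0.7] F [-0.5 -0.5 -0. ] grip 0.0295
```

```bash
python3 -m jog '0 0 0 -1 25 0 0.35; 0 0 0 0 25 0 0.35; 0 0 0 0 14 0 0.35; 0 0 0 0 8 0 0.35; 0 0 0 0 2 0 0.35'
python3 -m jog '0 0 0 0 0 -4 0.35; 0 0 0 0 0 -6 0.35; 0 0 0 0 0 -7 0.35; 0 0 0 0 0 -8 0.35; 0 0 0 0 0 -8 0.35'
python3 -m jog '0 0 0 0 0 -8 0.35; 0 0 0 0 0 -8 0.35; 0 0 0 0 0 -7 0.35; 0 0 0 0 0 -6 0.35; 0 0 0 0 0 -5 0.35'
python3 -c "
from h import *
plan(-.008,-.113,.034,0)
for n in('side',):
  f=imaging.grab_frame(n);cv2.imwrite(f'pics/{n}6.png',cv2.resize(f['color'][140:270,190:350,::-1] ,None,fx=4,fy=4))"
```

```text
clock: 5.87
tcp_pos: [0.5805, 0.0787, 0.0327]
orientation: [-1.571, -0.024, 0.028]
contact_force: [-0.7, 0.5, 0.3]
grip_width: 0.0299
clock: 6.28
tcp_pos: [0.5826, 0.0456, 0.035]
orientation: [-1.571, -0.027, 0.026]
contact_force: [-0.5, -0.2, 0.2]
grip_width: 0.0297
clock: 6.7
tcp_pos: [0.5832, 0.0119, 0.0343]
orientation: [-1.571, -0.027, 0.027]
contact_force: [0.1, 0.5, -0.7]
grip_width: 0.0297
t 6.7 deck [ -0.9 -57.4] z 34.3 yaw err [ 0.01 -0.18 -0.  ] tool delta mm [ -7.    0.3 -55.6] F [ 0.1  0.5 -0.7] grip 0.0297
```

View pics/side6.png

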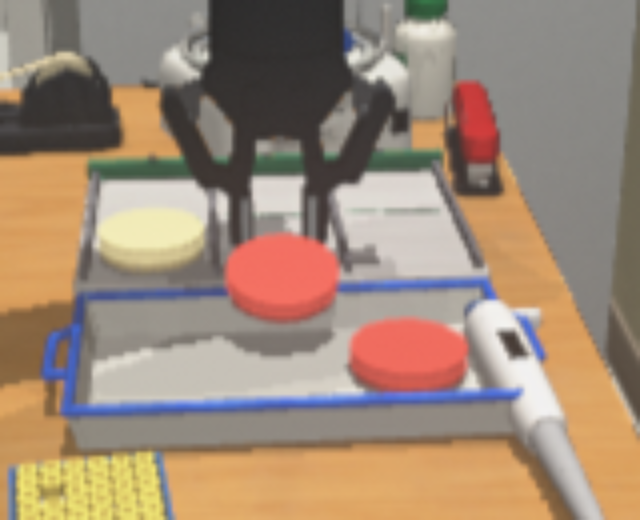

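```bash
python3 -m jog '0 0 0 -1 0 -9 0.35; 0 0 0 -1 0 -11 0.35; 0 0 0 -2 0 -12 0.35; 0 0 0 -2 0 -12 0.35; 0 0 0 -2 0 -11 0.35'
python3 -m jog '0 0 0 0 0 -3 0.35; 0 0 0 0 0 0 0.35; 0 0 0 0 0 0 0.35; 0 0 0 0 0 0 0.35; 0 0 0 0 0 0 0.35'
python3 -c "
from h import *
plan(-.074,-.113,.034,0)
for n in('side',):
  f=imaging.grab_frame(n);cv2.imwrite(f'pics/{n}7.png',cv2.resize(f['color'][140:270,190:350,::-1] ,None,fx=4,fy=4))
P=cloud(f)
for d in dishes(f):
  if d[1][1]<.1: print(d,'deck',w2d(d[2]))
"
```

```text
clock: 7.17
tcp_pos: [0.5768, -0.0444, 0.0342]
orientation: [-1.571, -0.026, 0.027]
contact_force: [-0.7, 0.1, -0.3]
grip_width: 0.0296
clock: 7.58
tcp_pos: [0.5774, -0.0444, 0.0344]
orientation: [-1.57, -0.028, 0.028]
contact_force: [-0.8, -0.5, 0.4]
grip_width: 0.0296
t 7.5833 deck [  -8.8 -113.4] z 34.4 yaw err [-0.03 -0.07  0.01] tool delta mm [-65.2   0.4   0.3] F [-0.8 -0.5  0.4] grip 0.0296
([277, 219, 30, 19, 467], array([ 0.6501, -0.0891,  0.0191]), array([ 0.6508, -0.0805,  0.014 ]), array([0.121, 0.72 , 0.386])) deck [ 0.06321414 -0.15224143]
([243, 220, 30, 19, 479], array([ 0.5786, -0.0887,  0.019 ]), array([ 0.579 , -0.0789,  0.0136]), array([0.063, 0.72 , 0.383])) deck [-0.0084776  -0.14798774]
```

View pics/side7.png

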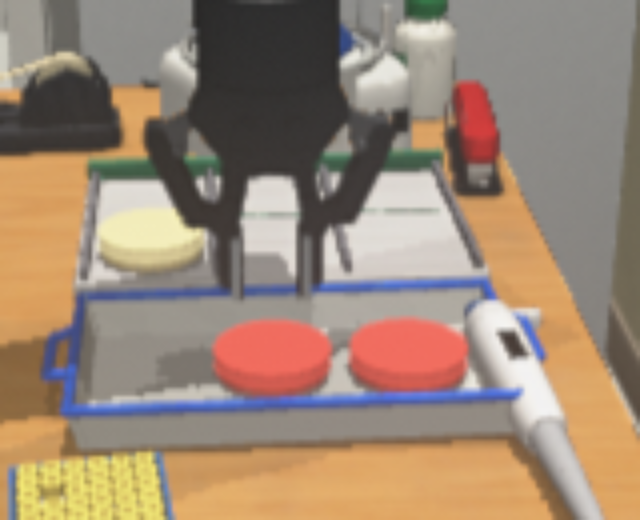

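Both red dishes lie flat on the tote floor. Next is the cream dish: lift, then move in behind it from the tote side.

```bash
python3 -m jog '0 0 0 0 -30 0 0.35; 0 0 0 0 -30 0 0.35; 0 0 0 -20 0 4 0.35; 0 0 0 -25 0 5 0.35; 0 0 0 -20 0 4 0.35'
python3 -m jog '0 0 0 -1 0 0 0.35; 0 0 0 0 0 0 0.35; 0 0 0 0 20 0 0.35; 0 0 0 0 25 0 0.35; 0 0 0 0 10 0 0.35'
python3 -c "
from h import *
plan(-.0755,-.100,.034,0)
for n in('side',):
  f=imaging.grab_frame(n);cv2.imwrite(f'pics/{n}8.png',cv2.resize(f['color'][140:270,190:350,::-1] ,None,fx=4,fy=4))
"
```

```text
clock: 8.05
tcp_pos: [0.5109, -0.0339, 0.0948]
orientation: [-1.571, -0.028, 0.027]
contact_force: [-0.4, -0.3, -0.6]
grip_width: 0.0298
clock: 8.47
tcp_pos: [0.5109, -0.0347, 0.0373]
orientation: [-1.57, -0.026, 0.028]
contact_force: [-0.9, -0.1, 0.4]
grip_width: 0.0298
t 8.4667 deck [ -74.9 -101.3] z 37.3 yaw err [-0.02 -0.14 -0.08] tool delta mm [-0.6  3.3  1.3] F [-0.9 -0.1  0.4] grip 0.0298
```

View pics/side8.png

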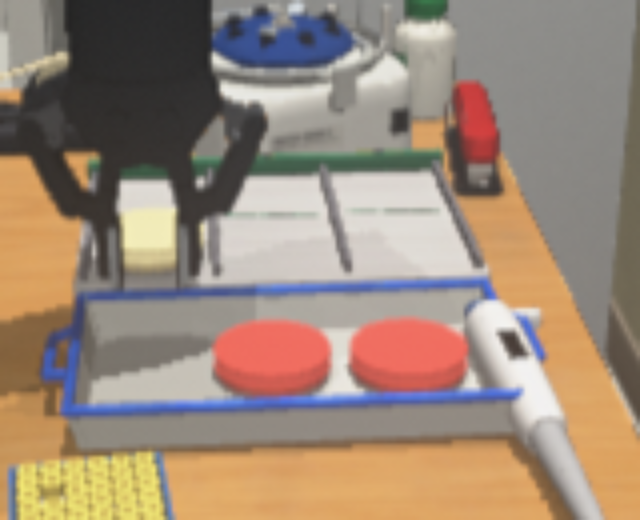

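```bash
python3 -m jog '0 0 0 0 3 4 0.35; 0 0 0 0 0 6 0.35; 0 0 0 0 0 7 0.35; 0 0 0 0 0 8 0.35; 0 0 0 0 0 9 0.35'
python3 -m jog '0 0 0 0 0 10 0.35; 0 0 0 0 0 10 0.35; 0 0 0 0 0 10 0.35; 0 0 0 0 0 9 0.35; 0 0 0 0 0 8 0.35'
python3 -m jog '0 0 0 0 0 6 0.35; 0 0 0 0 0 4 0.35; 0 0 0 0 0 2 0.35; 0 0 0 0 0 2 0.35; 0 0 0 0 0 1 0.35'
python3 -c "
from h import *
plan(-.0755,.0057,.034,0)
for n in('side',):
  f=imaging.grab_frame(n);cv2.imwrite(f'pics/{n}9.png',cv2.resize(f['color'][140:270,190:350,::-1] ,None,fx=4,fy=4))
f=imaging.grab_frame('top');cv2.imwrite('pics/top9.png',cv2.resize(f['color'][90:270,150:390,::-1] ,None,fx=3,fy=3))
"
```

```text
clock: 8.93
tcp_pos: [0.5103, 0.0004, 0.0372]
orientation: [-1.571, -0.028, 0.026]
contact_force: [-0.1, -0.0, 1.6]
grip_width: 0.0296
clock: 9.35
tcp_pos: [0.508, 0.0477, 0.0364]
orientation: [-1.57, -0.028, 0.028]
contact_force: [0.9, 0.6, 0.4]
grip_width: 0.0296
clock: 9.77
tcp_pos: [0.5075, 0.0612, 0.0362]
orientation: [-1.571, -0.027, 0.027]
contact_force: [0.8, -0.0, -0.3]
grip_width: 0.0301
t 9.7667 deck [-74.8  -5.4] z 36.2 yaw err [ 0.01 -0.16 -0.01] tool delta mm [-0.8  2.2 11.1] F [ 0.8 -0.  -0.3] grip 0.0301
```

View pics/side9.png

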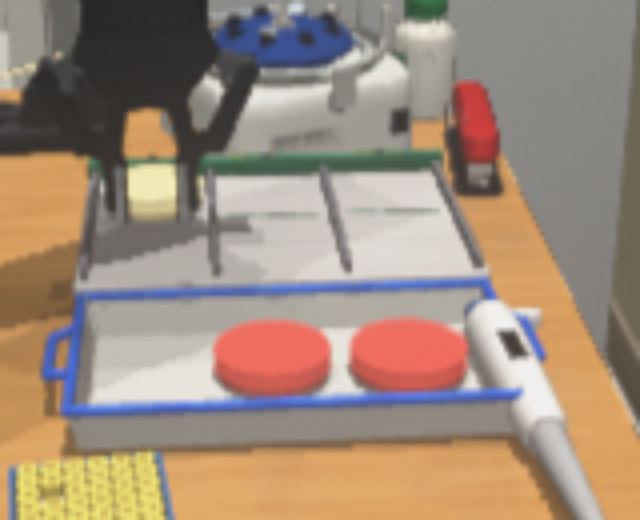

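View pics/top9.png

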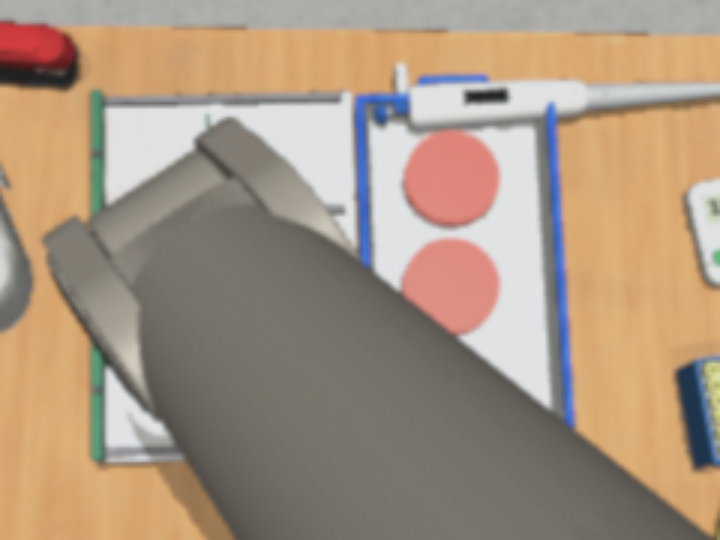

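Both reds lie in the tote. The cream dish has about 11 mm to go, so I'll creep it in.

```bash
python3 -m jog '0 0 0 0 0 2 0.35; 0 0 0 0 0 2 0.35; 0 0 0 0 0 2 0.35; 0 0 0 0 0 2 0.35; 0 0 0 0 0 1 0.35'
python3 -m jog '0 0 0 0 0 1 0.35; 0 0 0 0 0 1 0.35; 0 0 0 0 0 0.5 0.35; 0 0 0 0 0 0.5 0.35; 0 0 0 0 0 0 0.35'
python3 -c "
from h import *
plan(-.0755,.0057,.034,0)
f=imaging.grab_frame('side');P=cloud(f)
hsv=cv2.cvtColor(f['color'],cv2.COLOR_RGB2HSV);H,S,V=[hsv[...,i].astype(int) for i in range(3)]
m=np.zeros(H.shape,bool);m[165:215,205:250]=1
q=P[m&(H>20)&(H<40)&(S>50)&(abs(P[...,2]-.044)<.005)]
d=np.array([w2d(p) for p in q]);print(len(d),d.min(0),d.max(0))
"
```

```text
clock: 10.28
tcp_pos: [0.5072, 0.0707, 0.0363]
orientation: [-1.57, -0.027, 0.027]
contact_force: [1.2, -0.0, -0.4]
grip_width: 0.03
clock: 10.7
tcp_pos: [0.5072, 0.0733, 0.0363]
orientation: [-1.571, -0.027, 0.027]
contact_force: [0.5, -1.2, -1.1]
grip_width: 0.0296
t 10.7 deck [-74.7   6.7] z 36.3 yaw err [ 0.01 -0.14  0.  ] tool delta mm [-0.8  2.3 -1. ] F [ 0.5 -1.2 -1.1] grip 0.0296
138 [-0.11134377 -0.00261721] [-0.042328    0.08457772]
```

```bash
python3 -m jog '0 0 0 0 0 0.5 0.35; 0 0 0 0 0 0.5 0.35; 0 0 0 0 0 0.5 0.35; 0 0 0 0 0 0 0.35; 0 0 0 0 0 0 0.35'
python3 -c "
from h import *
for i in range(1):
  plan(-.0755,.0057,.034,0)"
python3 -m jog '0 0 0 0 0 0.5 0.35; 0 0 0 0 0 0.5 0.35; 0 0 0 0 0 0.5 0.35; 0 0 0 0 0 0 0.35; 0 0 0 0 0 0 0.35'
python3 -c "
from h import *
for i in range(1):
  plan(-.0755,.0057,.034,0)"
```

```text
clock: 11.17
tcp_pos: [0.507, 0.0738, 0.0362]
orientation: [-1.572, -0.026, 0.027]
contact_force: [-0.3, -4.2, 0.5]
grip_width: 0.0301
t 11.1667 deck [-74.7   7.2] z 36.2 yaw err [ 0.07 -0.19 -0.02] tool delta mm [-0.7  2.3 -1.5] F [-0.3 -4.2  0.5] grip 0.0301
clock: 11.58
tcp_pos: [0.5069, 0.074, 0.0362]
orientation: [-1.573, -0.025, 0.026]
contact_force: [0.4, -7.5, 2.3]
grip_width: 0.0298
t 11.5833 deck [-74.9   7.5] z 36.2 yaw err [ 0.16 -0.25 -0.05] tool delta mm [-0.6  2.2 -1.8] F [ 0.4 -7.5  2.3] grip 0.0298
```

The force rose to -7.5 N along y and motion stopped, so the dish is against the stop bar. Back off and retreat.

```bash
python3 -m jog '0 0 0 0 0 -1 0.35; 0 0 0 0 0 -2 0.35; 0 0 0 0 0 -6 0.35; 0 0 0 0 0 -12 0.35; 0 0 0 0 0 -12 0.35'
python3 -m jog '0 0 0 0 -20 -12 0.35; 0 0 0 0 -30 -20 0.35; 0 0 0 0 -35 -30 0.35; 0 0 0 0 -35 -35 0.35; 0 0 0 0 -20 -35 0.35'
python3 -m jog '0 0 0 0 0 -38 0.35; 0 0 0 0 0 -38 0.35; 0 0 0 0 0 -38 0.35; 0 0 0 0 0 -38 0.35; 0 0 0 0 0 -38 0.35'
python3 -m jog '0 4 0 0 0 -38 0.35; 0 4 0 0 0 -38 0.35; 0 4 0 0 0 -20 0.35; 0 0 0 0 0 0 0.35; 0 0 0 0 0 0 0.35'
python3 -c "
from h import *
from bench import imaging
plan(0,0,.2,0)
for n in('side','top'):
  f=imaging.grab_frame(n);P=cloud(f);np.savez(n+'F.npz',**f)
  cv2.imwrite(f'pics/{n}10.png',cv2.resize(f['color'][90:270,150:390,::-1] ,None,fx=3,fy=3))
  for d in dishes(f):
    if d[1][1]<.1: print(n,d[1],'deck',w2d(d[2])*1000)
  if n=='top':
    D=(P[...,2]>.0405)&(P[...,2]<.050);q=P[D];d=np.array([w2d(p) for p in q])*1000
    k=(d[:,0]<-42)&(d[:,0]>-110)&(d[:,1]<74)&(d[:,1]>-80);d=d[k];print('cream',k.sum(),np.percentile(d,[1,50,99],axis=0).round(1))
  else:
    hsv=cv2.cvtColor(f['color'],cv2.COLOR_RGB2HSV);H,S,V=[hsv[...,i].astype(int) for i in range(3)]
    m=np.zeros(H.shape,bool);m[165:215,205:250]=1
    q=P[m&(H>20)&(H<40)&(S>50)&(abs(P[...,2]-.045)<.004)]
    d=np.array([w2d(p) for p in q])*1000;print('cream side',len(d),np.percentile(d,[1,50,99],axis=0).round(1))
"
```

```text
clock: 12.0
tcp_pos: [0.5082, 0.0432, 0.0364]
orientation: [-1.57, -0.028, 0.028]
contact_force: [-0.4, -0.4, 0.7]
grip_width: 0.0299
clock: 12.42
tcp_pos: [0.5131, -0.0811, 0.1703]
orientation: [-1.57, -0.031, 0.026]
contact_force: [1.0, 0.3, -0.1]
grip_width: 0.0297
clock: 12.83
tcp_pos: [0.5179, -0.2732, 0.1675]
orientation: [-1.571, -0.026, 0.026]
contact_force: [1.1, 0.3, -0.1]
grip_width: 0.0297
clock: 13.25
tcp_pos: [0.5153, -0.3682, 0.1669]
orientation: [-1.566, 0.141, -0.139]
contact_force: [0.2, -0.1, 0.3]
grip_width: 0.0299
t 13.25 deck [ -82.8 -434.7] z 166.9 yaw err [-1.000e-02 -1.233e+01 -4.000e-02] tool delta mm [-11.9 -33.1 442.4] F [ 0.2 -0.1  0.3] grip 0.0299
side [ 0.6506 -0.0888  0.0191] deck [  64.12831918 -151.87497713]
side [ 0.5785 -0.0898  0.0191] deck [  -9.16972547 -147.76199151]
cream side 33 [[-57.9  19. ]
 [-52.5  44. ]
 [-43.1  79.4]]
top [ 0.6496 -0.0771  0.0186] deck [  62.66621964 -148.11834767]
top [ 0.5772 -0.0763  0.0185] deck [ -10.75763891 -144.70118591]
cream 874 [[-103.5   16.6]
 [ -74.6   44.8]
 [ -45.    72.4]]
```

View pics/side10.png

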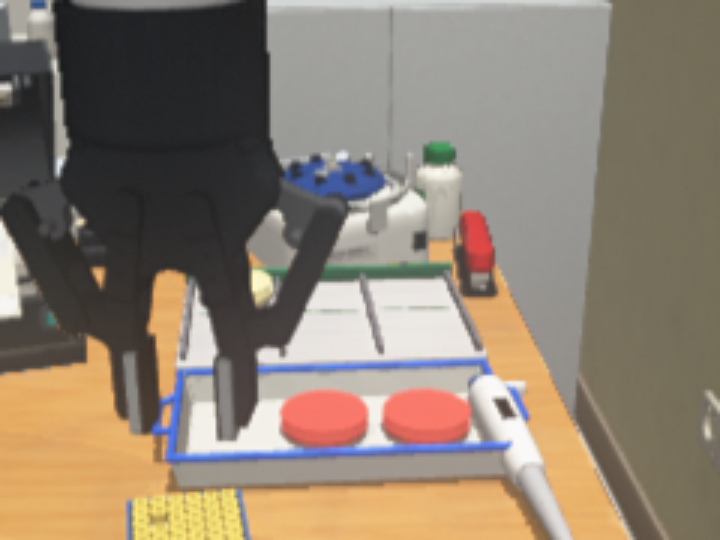

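View pics/top10.png

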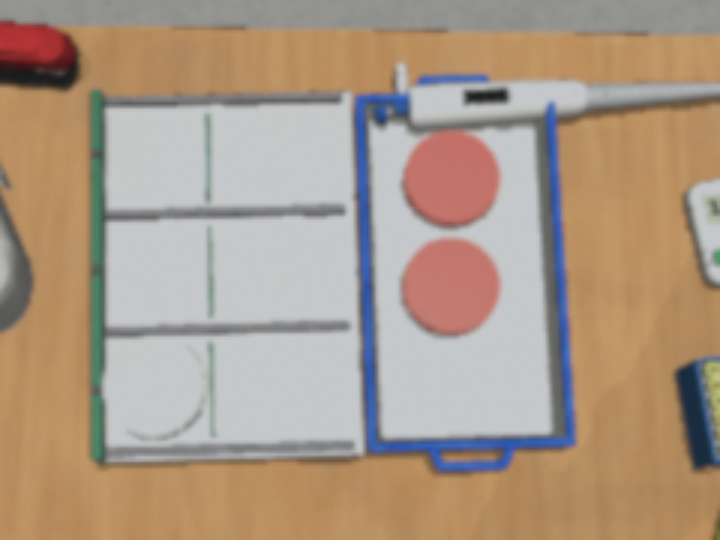

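The reds lie flat in the tote at px (450,178) and (450,286). The cream dish touches the bar at px (155,392), with its centre at deck y = 44.8 mm against an expected 45. Handing in.

```bash
python3 -c "
from h import *
print(r.hand_in())"
```

```text
the job is handed in; nothing more can be done
None
```

The job is handed in at about 13.4 s of the 48 s allowed. Both red dishes are in the tote and the cream dish is against the green stop bar.

- **Red dishes:** I pushed the far-lane dish off the open end first, then the middle one. My last check shows both flat on the tote floor, tops at about 19 mm as expected, side by side without touching. The cream dish stayed where it was meanwhile.
- **Cream dish:** I then slid it the other way until the wrist force rose to about 7.5 N against the bar. After I backed off, the top camera put its centre at deck y = 44.8 mm (expected 45).
- **Final state:** The arm is clear and touching nothing, and wrist force readings stayed under 10 N.

**Checks that fell short:**
- The final side view of the cream dish was mostly blocked by the gripper, so its position rests on the top camera and the contact force.
- For the red dishes, the two cameras differ by 3–4 mm along deck y, which doesn't affect the result.
- The pipette lying on the tote's far corner sat very close to the first red dish. I eased that dish slightly sideways as it dropped, and the pictures show the pipette unmoved.

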